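# Check the disc sander's latching stop button

### The job

Test the stop on the disc sander's control box, the long box with three buttons in a row: press the big winged mushroom button straight in until it latches and stays in by itself, then push it round clockwise (seen from above) by a wing with a fingertip, without gripping it, until it lets go and pops back out. Then re-arm the control by pressing the plain raised reset button in the middle of the box and letting it come back up. Leave the start button, sunk in its guard ring at the other end, the isolator and everything lying around as they are.

Things in the scene. Friction and masses are not known exactly. Their poses are not given: they have to be found in the camera images.
- station: The sander's control box, screwed to the bench: 88 x 234 mm in plan, its flat top 62 mm above the bench. Origin: centre of its underside. Its y axis runs along its length, z up. On the top, along y: the mushroom stop at y = +68 mm, the reset button at y = -22 mm, the start button at y = -78 mm (all at x = 0, pressed straight down).
- stop_press (a joint): How far the mushroom is pressed in (m): 0 out, end stop at 0.0095. Its spring and latch push back with 5 N at first, about 9 N at the end: press with 12 to 20 N, until it stops. Pressed past about 0.0085 it latches, and stays at about 0.007 when let go. It pops back to 0 when the latched head is twisted far enough.
- stop_twist (a joint): How far the mushroom head is turned (rad), 0 at rest, positive clockwise seen from above, end stop at 0.8. A light spring turns it back to 0 when let go. A latched head lets go at about 0.45. Turning needs at most 0.1 N m, that is about 4 N on a wing.
- stop_top (a point): Top centre of the mushroom's dome, on its axis, 113 mm above the bench when out: the press point. The dome, 38 mm wide and 11 mm high, stands on an oval hub 38 x 44 mm, 16 mm high; the hub's underside is 24 mm above the box top when out. The axes turn with the head: x along its two wings, z up. At rest they are the box's axes: the wings lie across the box.
- push_far (a point): Middle of the flat side face to push on the wing at the head's +x, 25 mm from the axis, 19 mm below stop_top. It faces the head's +y; pushing it to the head's -y turns the head clockwise. Face: from 14 to 32 mm off the axis, 13 mm high. The wings: 16 mm thick, 70 mm from tip to tip, tops 17 mm and undersides 1.5 mm above the hub's underside. Head's axes.
- push_near (a point): The same on the opposite wing, which points to the head's -x. It faces the head's -y; pushing it towards the head's +y turns the head clockwise.
- reset (a joint): How far the reset button is pressed (m): 0 up, 0.006 fully down. Springs back up; fully down takes about 5 N.
- reset_top (a point): Top centre of the reset button, a plain black disc 29 mm across standing 22 mm above the box top, in a metal collar 45 mm across and 12 mm high.
- start (a joint): How far the start button is pressed (m): 0 up, 0.006 fully down. To be left alone.
- start_top (a point): Top centre of the start button, a black disc 29 mm across sunk 2 mm in a metal guard ring 45 mm across and 16 mm high.
- isolator_box: The dust extraction's isolator, screwed to the bench: a nearly square box, 104 x 119 mm and 66 mm high, with a rotary handle on top up to 110 mm above the bench. To be left alone. Origin: centre of its underside.
- isolator (a joint): Turn of the isolator's handle (rad), 0 at the start. To be left alone.
- offcut: Loose wooden offcut, 45 x 70 x 38 mm, near the control box. Origin: centre of its underside. To be left alone.
- tape: Loose roll of paper tape lying flat, 84 mm across, 24 mm high. Origin: centre of its underside. To be left alone.
- sandblock: Loose cork sanding block, 67 x 112 x 30 mm. Origin: centre of its underside. To be left alone.
- glue: Loose glue bottle, 62 mm across, 170 mm high. Origin: centre of its underside. To be left alone.
- brush: Loose flat brush, 240 mm long. To be left alone.
- square: Loose try square: wooden stock 110 mm, steel blade 160 mm. To be left alone.
- driver: Loose screwdriver, 200 mm long. To be left alone.

How it is judged:
By the outcome, as a careful person would: the job done as asked, in the order asked, and still so for the second after the job is handed in, with the robot touching nothing.
It also fails if it takes over 48 s, if anything falls off the work surface, if the arm or the gripper's body presses on something with over 40 N, if the wrist force passes 120 N, or if a joint passes its speed limit or range.

### The arm

A 6-joint arm with a two-finger parallel gripper is mounted at the origin on the work surface. World frame = base frame: x ahead of the robot, y to its left, z up, the work surface at z = 0. Lengths are in m, angles in rad, forces in N, time in s.
With the tool pointing down it reaches from about 0.25 to 0.775 m from the base axis. Payload 4 kg.
Tool frame: the origin (TCP) lies between the finger pads; the fingertips stand 14 mm ahead of it and the grasp point (between the pads) lies 5 mm behind it; z points along the fingers, y is the direction in which the jaws open and shut (so a half turn about z gives the same grasp; the last joint's range is limited). The gripper opens to 94 mm and grips with 3 to 60 N. Pads are 16 mm wide; open, the fingers measure 119 mm over their backs; the gripper's body (75 mm by 177 mm) begins 78 mm behind the grasp point.
Start: joints at [1.07, 0.087, 1.371, -0, 1.684, -0.103], TCP at [0.213, 0.507, 0.22] pointing down, gripper open.
Joint ranges: [-3.1, 3.1], [-0.76, 2.03], [0.27, 2.55], [-1.08, 4.22], [0.17, 2.65], [-2.57, 2.57]. Speed limits (rad/s): [2.79, 2.79, 3.14, 3.14, 3.14, 3.14].

### API

Orientations are given as a unit quaternion [x, y, z, w].
In Python, from plant import state, camera, get_calibration, finish_job gives the robot as it stands.
- The arm moves only by the tool send_rows, never from a script. Its argument "series" is text: rows parted by semicolons, each of 6 numbers parted by spaces: the shift along the tool's x, y, z in units of 25 mm (1.0 is 25 mm), then the turn, a rotation vector about the tool's x, y, z in units of 6 degrees (1.0 is 6 degrees). A call has 1 to 10 rows; each row is the pose to reach, as a shift and turn from the pose commanded when the call began, along the tool's axes at that moment; what a row does not reach only later rows make up. A row lasts 1/12 s, in which the tool goes at most 41.7 mm and 7.16 degrees, less where a joint would pass 70% of its speed; a pose out of reach is approached as far as the arm can. A call with a gripper value outside its range is refused whole. "hand" is the gripper command: -1 is fully open, 1 is shut, values between are in proportion, set as the call begins (left out, the last holds). The fingers move at their own pace and stop on an object; "newtons" is the grip in N (left out, the last holds). Time passes only in rows, so rows that repeat a pose let the fingers close. It gives the time, the measured TCP pose, the force and the opening at its end, in the units of the state.
- state(): the state, without advancing time (a new reading comes with each control period).
- camera(name): name is "side" or "top"; returns the picture (400x640x3 uint8, red, green, blue); there is no depth.
- get_calibration(name): a dict with "camera_matrix" (3x3 intrinsics, pixels), "dist_coeffs" ([k1, k2, p1, p2, k3] as OpenCV has them; the pictures are not rectified), "xyz" and "attitude" of the camera in the world. Camera axes: x right, y up, looking along -z (the intrinsics and any distortion apply to the point x, -y, -z); pixel columns grow to the right and rows downward; lengths in m; the calibration is good to about 2 mm. A picture is of the moment at which its call begins. get_calibration takes no time and is no camera call.
- finish_job(): hands the job in, once; it reports no verdict.
The state is a dict: "time": time; "q": joint angles; "qvel": joint speeds; "joint_torque": joint torques, N m; "position": TCP position; "orientation": TCP orientation; "wrist_force": force on the tool from outside, world axes, zero at the start; "torque": the same for the moment, N m; "grip_width": finger opening in m.
Only numpy, scipy, OpenCV 4.12 (cv2) and the standard library are available. Lean on these libraries where they do the work, as an engineer would, in place of code of your own. Each camera call takes 0.05 s, during which the arm holds its last target.

## Working session

There is one attempt and no reset: what is moved stays moved. The work goes in short steps, Python scripts to look and compute and a tool call to move; the robot and the scene stay as the last step left them, time stands still between calls to the robot, and variables do not carry over. Pictures are saved under pics/ and viewed, and the job is handed in when it is done.

Besides the shell and the picture viewer there is one more tool, called after ">>>" as a command line: name --argument value ..., lists and objects as JSON in quotes. send_rows: Moves the arm, as the interface text tells. Its arguments: {"type":"object","properties":{"series":{"type":"string"},"hand":{"type":"number"},"newtons":{"type":"number"}},"required":["series"]}

```bash
mkdir -p pics; ls; python3 - <<'E'
from plant import *
import cv2
s=state()
print({k:s[k] for k in s})
for n in ("side","top"):
    c=get_calibration(n); print(n,c)
    cv2.imwrite(f"pics/{n}0.png",camera(n)[:,:,::-1])
E
```

```text
pics
{'time': 0.0, 'q': array([ 1.06988203e+00,  8.79450068e-02,  1.37223751e+00, -2.95394131e-05,
        1.68356664e+00, -1.03066378e-01]), 'qvel': array([ 0.00028221, -0.00136778,  0.00024292,  0.00225707, -0.00143146,
       -0.00041384]), 'joint_torque': array([ 9.70093861e-04, -3.40186965e+01, -3.02430511e+01,  7.19249994e-02,
        3.27956211e-02, -1.54893560e-04]), 'position': array([0.21284138, 0.50659847, 0.21831808]), 'orientation': array([ 1.97616123e-01,  9.80278892e-01, -1.03382435e-03, -3.06681916e-04]), 'wrist_force': array([ 0.32487717,  0.65917016, -0.02619031]), 'torque': array([ 0.03105175, -0.00395934,  0.04849886]), 'grip_width': 0.09409588116642276}
side {'camera_matrix': array([[458.30947203,   0.        , 325.79645213],
       [  0.        , 458.30947203, 199.28313328],
       [  0.        ,   0.        ,   1.        ]]), 'dist_coeffs': array([-0.00268422,  0.        ,  0.        ,  0.        ,  0.        ]), 'xyz': array([ 0.29197499, -1.22601464,  0.954662  ]), 'attitude': array([ 0.46892546, -0.05061143, -0.08967311,  0.87721498])}
top {'camera_matrix': array([[457.88009372,   0.        , 321.18551965],
       [  0.        , 457.88009372, 194.81798494],
       [  0.        ,   0.        ,   1.        ]]), 'dist_coeffs': array([-0.11724658,  0.        ,  0.        ,  0.        ,  0.        ]), 'xyz': array([0.3157212 , 0.00983941, 1.42104231]), 'attitude': array([ 0.05703619, -0.05940603, -0.70231103,  0.70709052])}
```

View pics/side0.png

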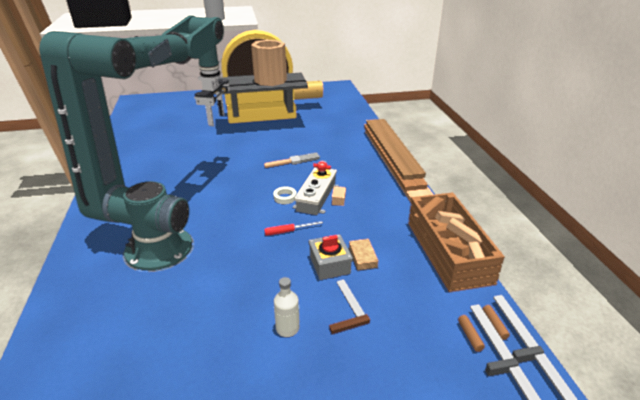

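View pics/top0.png

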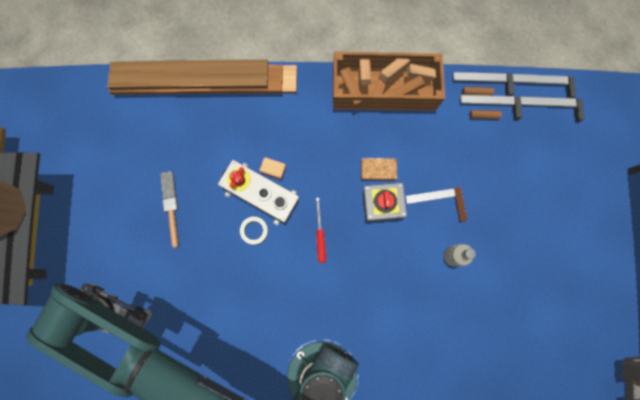

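```bash
python3 - <<'E'
import cv2
a=cv2.imread("pics/top0.png")[150:235,205:310]; cv2.imwrite("pics/t0c.png",cv2.resize(a,None,fx=7,fy=7,interpolation=2))
a=cv2.imread("pics/side0.png")[150:220,260:360]; cv2.imwrite("pics/s0c.png",cv2.resize(a,None,fx=8,fy=8,interpolation=2))
E
```

```text
(no output)
```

View pics/t0c.png

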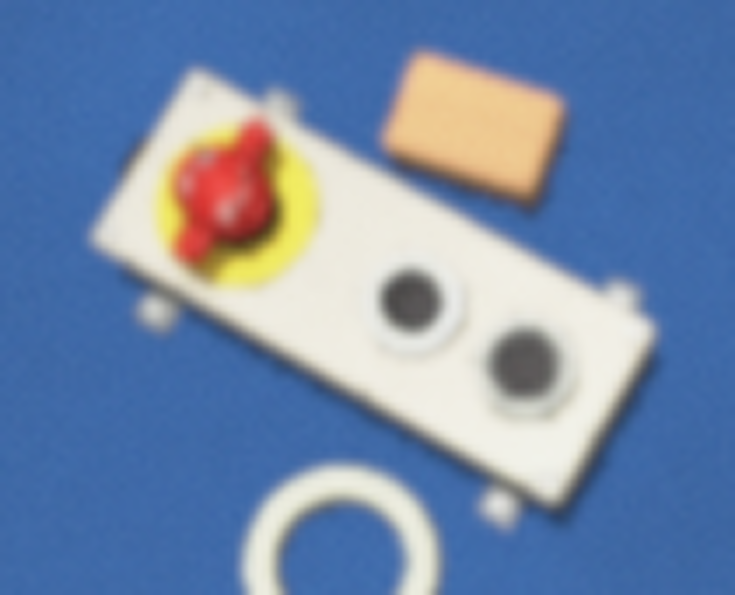

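View pics/s0c.png

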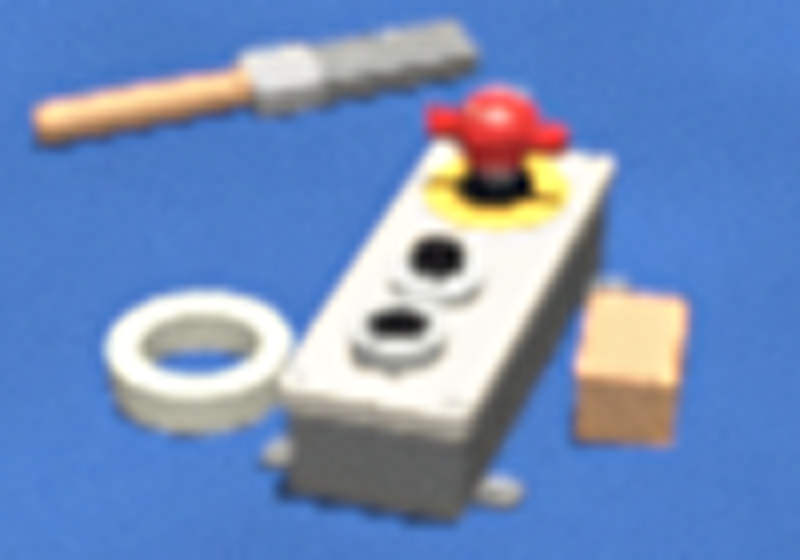

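```bash
cat > h.py <<'E'
import numpy as np,cv2
from plant import *
from scipy.spatial.transform import Rotation as R
def proj(n,P):
    c=get_calibration(n); Rm=R.from_quat(c["attitude"]).as_matrix()
    p=(np.atleast_2d(P)-c["xyz"])@Rm; p=p*[1,-1,-1]
    return cv2.projectPoints(p,np.zeros(3),np.zeros(3),c["camera_matrix"],c["dist_coeffs"])[0][:,0]
E
cat > fit.py <<'E'
from h import *
from scipy.optimize import least_squares
M=np.array([[44,117,62],[-44,117,62],[44,-117,62],[-44,-117,62],[0,-22,84],[0,-78,76],[0,68,62]])/1e3
t=(np.array([[198,70],[93,240],[657,328],[558,508],[411,301],[524,364],[238,205]])+.5)/7-.5+[205,150]
s=(np.array([[614,160],[440,145],[468,413],[283,385],[437,257],[398,323]])+.5)/8-.5+[260,150]
def W(v,M=M):
    c,sn=np.cos(v[2]),np.sin(v[2]); return M@np.array([[c,-sn,0],[sn,c,0],[0,0,1]]).T+[v[0],v[1],0]
def f(v): return np.r_[(proj("top",W(v))-t).ravel(),(proj("side",W(v)[:6])-s).ravel()]
r=least_squares(f,[.5,.15,-.5],loss='soft_l1')
print(r.x); print(f(r.x).reshape(-1,2).round(1).tolist())
for sel in ("top","side"):
    g=(lambda v:(proj("top",W(v))-t).ravel()) if sel=="top" else (lambda v:(proj("side",W(v)[:6])-s).ravel())
    print(sel,least_squares(g,r.x).x)
N=np.array([[0,68,113],[25,76,94],[-25,60,94],[0,-22,84],[0,-78,76]])/1e3
print(W(r.x,N).round(4)); print(proj("top",W(r.x,N)),proj("side",W(r.x,N)))
E
python3 fit.py
```

```text
[ 0.55599758  0.19691824 -0.50375088]
[[-0.3, -0.5], [-0.2, -0.2], [0.4, -0.5], [-0.0, -0.8], [0.1, -0.6], [0.5, -0.0], [0.2, 0.1], [-0.4, 0.0], [-0.2, -1.5], [-0.7, 0.5], [-1.3, -0.1], [-0.3, -0.9], [-0.4, 0.6]]
top [ 0.55491261  0.19716416 -0.50873965]
side [ 0.55766234  0.1954035  -0.49559931]
[[0.5888 0.2565 0.113 ]
 [0.6146 0.2514 0.094 ]
 [0.5631 0.2615 0.094 ]
 [0.5454 0.1777 0.084 ]
 [0.5183 0.1286 0.076 ]]
[[235.78939973 175.52604896]
 [238.95669078 168.37579411]
 [234.90902697 185.36109191]
 [263.37846938 192.02010233]
 [279.9084536  201.55277679]] [[321.27945616 162.2907596 ]
 [328.2149368  166.67580901]
 [314.34907701 166.70308034]
 [313.8481167  180.7690095 ]
 [308.92496826 190.52828839]]
```

```bash
cat >> h.py <<'E'
P0=np.array([0.5560,0.1969]);YAW=-0.504
def st(p):  # station -> world, m
    c,s=np.cos(YAW),np.sin(YAW); return np.array([P0[0]+c*p[0]-s*p[1],P0[1]+s*p[0]+c*p[1],p[2]])
def rel(pos,th=0.):
    """row from measured pose to TCP pos with tool y along station y turned clockwise by th, pointing down"""
    s=state(); Rc=R.from_quat(s["orientation"])
    a=YAW-th; x=np.array([-np.cos(a),-np.sin(a),0]);y=np.array([-np.sin(a),np.cos(a),0])
    Rt=R.from_matrix(np.c_[x,y,[0,0,-1]])
    d=Rc.inv().apply(np.array(pos)-s["position"])/.025
    r=(Rc.inv()*Rt).as_rotvec(degrees=True)/6
    return np.r_[d,r].round(3)
def show():
    s=state();c,sn=np.cos(YAW),np.sin(YAW);d=s["position"][:2]-P0
    print("t",s["time"].__round__(2),"stn xyz mm",(1e3*np.array([c*d[0]+sn*d[1],-sn*d[0]+c*d[1],s["position"][2]])).round(1),"F",s["wrist_force"].round(2),"T",s["torque"].round(2),"w",round(s["grip_width"],4))
E
python3 -c "
from h import *
show();print(rel(st([0,.068,.16])))"
```

```text
t 0.1 stn xyz mm [-450.1  105.5  218.5] F [-0.05  0.06 -0.4 ] T [-0.03  0.05  0.02] w 0.094
[-1.7742e+01 -3.3960e+00  2.3410e+00 -1.8000e-02 -1.0000e-03  1.0140e+00]
```

>>> send_rows --series "-2 -0.4 0 0 0 0.2; -4 -0.8 0 0 0 0.4; -6 -1.2 0 0 0 0.6; -8 -1.5 0 0 0 0.8; -9.5 -1.8 0 0 0 1; -11 -2.1 0 0 0 1; -12.5 -2.4 0.2 0 0 1; -14 -2.7 0.6 0 0 1; -15.5 -3 1 0 0 1; -17 -3.3 1.6 0 0 1" --hand 1 --newtons 20

```text
time: 0.93
position: [0.558, 0.2763, 0.1865]
orientation: [0.249, 0.969, 0.0, 0.001]
wrist_force: [0.7, 1.2, -0.2]
grip_width: 0.0311
```

```bash
python3 -c "
from h import *
show();print(rel(st([0,.068,.14])))"
```

```text
t 0.93 stn xyz mm [-36.6  70.5 186.5] F [ 0.7   1.15 -0.18] T [-0.01  0.02  0.03] w 0.0311
[-1.462 -0.103  1.861  0.012  0.009  0.01 ]
```

>>> send_rows --series "-0.7 -0.1 0.7 0 0 0; -0.7 -0.1 0.7 0 0 0; -0.7 -0.1 0.7 0 0 0; -0.7 -0.1 0.7 0 0 0; -0.7 -0.1 0.7 0 0 0; -0.7 -0.1 0.7 0 0 0"

```text
time: 1.43
position: [0.5697, 0.2685, 0.1705]
orientation: [0.248, 0.969, 0.001, 0.001]
wrist_force: [-0.2, -0.2, 0.8]
grip_width: 0.0005
```

```bash
python3 -c "
from h import *
show();print(rel(st([0,.068,.14])))
t=camera('top');s=camera('side')
cv2.imwrite('pics/t1.png',cv2.resize(t[130:240,190:310,::-1],None,fx=5,fy=5,interpolation=2))
cv2.imwrite('pics/s1.png',cv2.resize(s[100:200,270:380,::-1],None,fx=5,fy=5,interpolation=2))
"
```

```text
t 1.43 stn xyz mm [-22.6  69.4 170.5] F [-0.16 -0.21  0.76] T [ 0.06 -0.01  0.01] w 0.0005
[-0.9   -0.061  1.219  0.02   0.013  0.034]
```

View pics/s1.png

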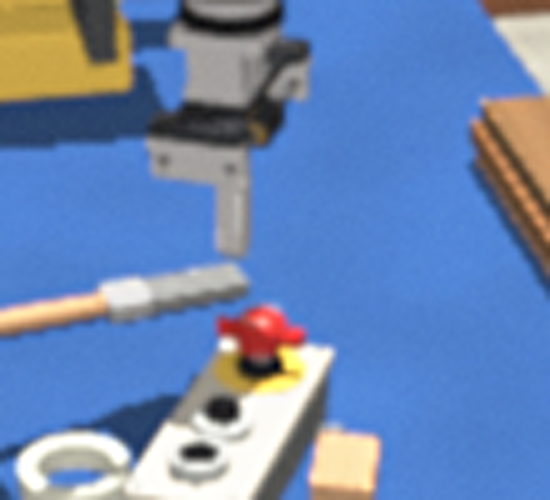

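View pics/t1.png

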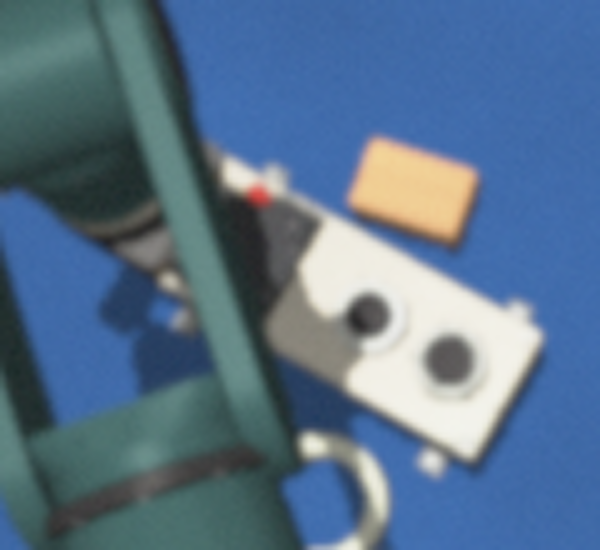

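>>> send_rows --series "-0.9 -0.06 0.6 0 0 0; -0.9 -0.06 1.2 0 0 0; -0.9 -0.06 1.2 0 0 0; -0.9 -0.06 1.2 0 0 0"

```text
time: 1.87
position: [0.5883, 0.2553, 0.1381]
orientation: [0.248, 0.969, -0.0, -0.001]
wrist_force: [0.3, -0.5, 0.1]
grip_width: 0.0006
```

```bash
python3 -c "
from h import *
show();print(rel(st([0,.068,.130])))
s=camera('side')
cv2.imwrite('pics/s2.png',cv2.resize(s[120:190,280:370,::-1],None,fx=8,fy=8,interpolation=2))
R_=R.from_quat(state()['orientation']);p=state()['position']
for o in [(0,0,.014),(.008,.0125,.014),(-.008,.0125,.014),(.008,-.0125,.014),(-.008,-.0125,.014)]: print((proj('side',p+R_.apply(o))[0]-[280,120]+.5)*8-.5)
"
```

```text
t 1.87 stn xyz mm [1.000e-01 6.670e+01 1.381e+02] F [ 0.29 -0.47  0.14] T [ 0.   -0.   -0.04] w 0.0006
[ 0.003  0.053  0.324 -0.013 -0.016  0.02 ]
[334.08821087 319.73913313]
[325.82192561 305.06359858]
[358.25461893 309.95208175]
[309.69445195 329.61834993]
[342.46962572 334.61909222]
```

View pics/s2.png

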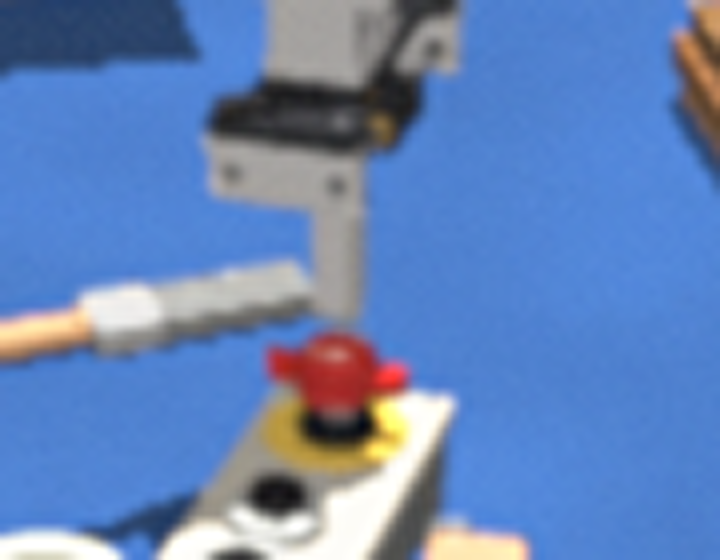

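>>> send_rows --series "0 0.03 0.2 0 0 0; 0 0.03 0.4 0 0 0; 0 0.03 0.5 0 0 0; 0 0.03 0.55 0 0 0; 0 0.03 0.6 0 0 0; 0 0.03 0.6 0 0 0"

```text
time: 2.42
position: [0.5897, 0.2561, 0.1251]
orientation: [0.249, 0.969, 0.001, 0.0]
wrist_force: [-1.7, -0.3, 4.8]
grip_width: 0.0003
```

```bash
python3 -c "
from h import *
show()"
```

```text
t 2.42 stn xyz mm [  0.9  68.1 125.1] F [-1.69 -0.32  4.82] T [ 0.1   0.37 -0.04] w 0.0003
```

>>> send_rows --series "0 0 0.1 0 0 0; 0 0 0.2 0 0 0; 0 0 0.3 0 0 0; 0 0 0.35 0 0 0; 0 0 0.4 0 0 0; 0 0 0.4 0 0 0"

```text
time: 2.92
position: [0.5906, 0.2563, 0.1174]
orientation: [0.249, 0.969, 0.002, 0.002]
wrist_force: [-2.8, 0.6, 9.8]
grip_width: 0.0005
```

```bash
python3 -c "
from h import *
show()"
```

```text
t 2.92 stn xyz mm [  1.6  68.7 117.4] F [-2.82  0.62  9.81] T [-0.    0.41  0.  ] w 0.0005
```

>>> send_rows --series "0 0 0.08 0 0 0; 0 0 0.15 0 0 0; 0 0 0.2 0 0 0; 0 0 0.2 0 0 0; 0 0 0.2 0 0 0"

```text
time: 3.33
position: [0.5909, 0.2564, 0.1171]
orientation: [0.248, 0.969, 0.002, 0.003]
wrist_force: [-7.1, -1.5, 23.1]
grip_width: 0.0004
```

```bash
python3 -c "
from h import *
show()"
```

```text
t 3.33 stn xyz mm [  1.8  68.9 117.1] F [-7.08 -1.46 23.13] T [-0.34  1.51  0.03] w 0.0004
```

>>> send_rows --series "0 0 -0.4 0 0 0; 0 0 -0.8 0 0 0; 0 0 -1.4 0 0 0; 0 0 -1.6 0 0 0; 0 0 -1.6 0 0 0; 0 0 -1.6 0 0 0"

```text
time: 3.83
position: [0.5895, 0.2556, 0.1482]
orientation: [0.249, 0.969, -0.0, -0.0]
wrist_force: [0.3, -0.2, -0.3]
grip_width: 0.0004
```

```bash
python3 -c "
from h import *
show();print(rel(st([-.029,.038,.150])))
s=camera('side')
cv2.imwrite('pics/s3.png',cv2.resize(s[120:190,280:370,::-1],None,fx=8,fy=8,interpolation=2))
"
```

```text
t 3.83 stn xyz mm [  1.   67.6 148.2] F [ 0.31 -0.21 -0.26] T [-0.04  0.02 -0.  ] w 0.0004
[ 1.203 -1.182 -0.07  -0.003 -0.003  0.014]
```

View pics/s3.png

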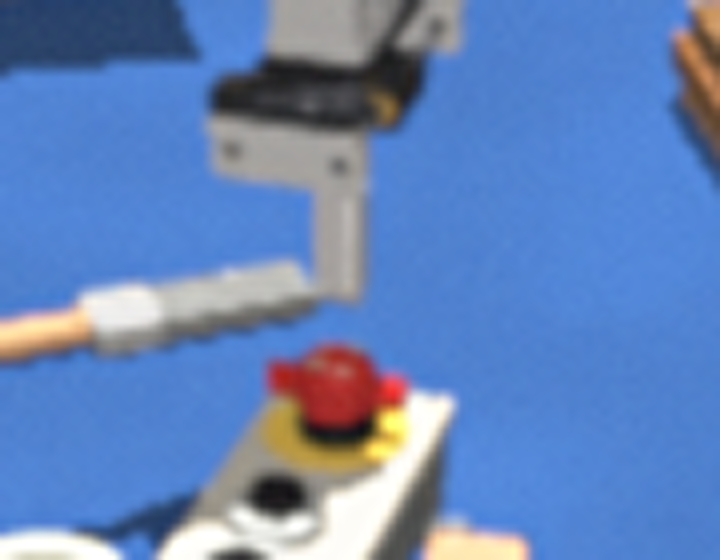

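>>> send_rows --series "0.6 -0.6 0 0 0 0; 1.2 -1.2 0 0 0 0; 1.2 -1.2 0 0 0 0; 1.2 -1.2 0 0 0 0; 1.2 -1.2 0.5 0 0 0; 1.2 -1.2 1 0 0 0; 1.2 -1.2 1.5 0 0 0; 1.2 -1.2 2 0 0 0; 1.2 -1.2 2 0 0 0; 1.2 -1.2 2 0 0 0"

```text
time: 4.72
position: [0.548, 0.2434, 0.0965]
orientation: [0.249, 0.969, -0.001, -0.002]
wrist_force: [-0.1, -0.1, 0.1]
grip_width: 0.0005
```

```bash
python3 -c "
from h import *
show();print(rel(st([-.029,.043,.098])))
s=camera('side')
cv2.imwrite('pics/s4.png',cv2.resize(s[120:190,280:370,::-1],None,fx=8,fy=8,interpolation=2))
"
```

```text
t 4.72 stn xyz mm [-29.5  36.9  96.5] F [-0.12 -0.07  0.08] T [ 0.04 -0.01  0.01] w 0.0005
[-0.019  0.244 -0.061 -0.027 -0.026  0.013]
```

View pics/s4.png

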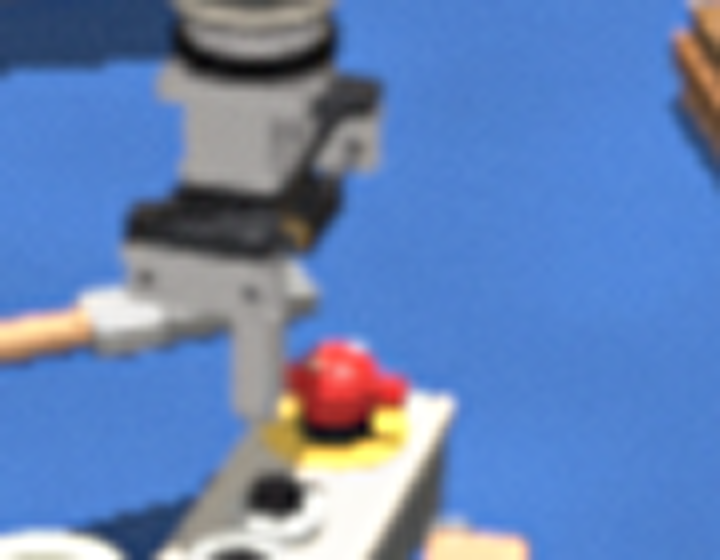

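>>> send_rows --series "0 0.1 0 0 0 0; 0 0.2 0 0 0 0; 0 0.3 0 0 0 0; 0 0.4 0 0 0 0; 0 0.45 0 0 0 0; 0 0.5 0 0 0 0; 0 0.5 0 0 0 0"

```text
time: 5.35
position: [0.5546, 0.2548, 0.0991]
orientation: [0.249, 0.969, -0.0, -0.0]
wrist_force: [-2.2, -1.1, 1.6]
grip_width: 0.0005
```

```bash
python3 -c "
from h import *
show()"
```

```text
t 5.35 stn xyz mm [-29.2  50.   99.1] F [-2.16 -1.08  1.63] T [-0.26  0.46 -0.04] w 0.0005
```

```bash
python3 -c "
from h import *
for th in [.1,.2,.3,.4,.5,.6,.65,.7]:
  c,s=np.cos(th),np.sin(th); x,y=-.0295,-.0205
  print(th,rel(st([c*x+s*y,.068-s*x+c*y,.098]),th))"
```

```text
0.1 [ 0.087  0.022  0.042 -0.006 -0.005  0.971]
0.2 [ 0.15   0.151  0.042 -0.006 -0.004  1.926]
0.3 [ 0.2    0.285  0.042 -0.007 -0.004  2.88 ]
0.4 [ 0.237  0.424  0.042 -0.007 -0.004  3.835]
0.5 [ 2.59e-01  5.66e-01  4.20e-02 -7.00e-03 -3.00e-03  4.79e+00]
0.6 [ 2.670e-01  7.100e-01  4.200e-02 -7.000e-03 -3.000e-03  5.745e+00]
0.65 [ 2.650e-01  7.820e-01  4.200e-02 -7.000e-03 -3.000e-03  6.223e+00]
0.7 [ 2.60e-01  8.53e-01  4.20e-02 -7.00e-03 -3.00e-03  6.70e+00]
```

>>> send_rows --series "0.09 0.06 0 0 0 0.95; 0.12 0.15 0 0 0 1.4; 0.15 0.22 0 0 0 1.9; 0.2 0.35 0 0 0 2.9; 0.22 0.42 0 0 0 3.3; 0.24 0.5 0 0 0 3.8; 0.24 0.5 0 0 0 3.8"

```text
time: 5.93
position: [0.5564, 0.2684, 0.1]
orientation: [0.436, 0.9, 0.0, 0.001]
wrist_force: [-1.4, -2.7, 6.0]
grip_width: 0.0008
```

```bash
python3 -c "
from h import *
show()
s=camera('side')
cv2.imwrite('pics/s5.png',cv2.resize(s[120:190,280:370,::-1],None,fx=8,fy=8,interpolation=2))
for th in [.4,.5,.6,.65,.7]:
  c,s=np.cos(th),np.sin(th); x,y=-.0295,-.0205
  print(th,rel(st([c*x+s*y,.068-s*x+c*y,.098]),th))"
```

```text
t 5.93 stn xyz mm [-34.2  62.8 100. ] F [-1.37 -2.66  6.  ] T [-0.47  0.22 -0.01] w 0.0008
0.4 [ 0.001 -0.098  0.094  0.019  0.014  0.041]
0.5 [0.076 0.024 0.094 0.019 0.013 0.996]
0.6 [0.139 0.153 0.094 0.02  0.012 1.95 ]
0.65 [0.166 0.22  0.094 0.02  0.011 2.428]
0.7 [0.189 0.288 0.094 0.021 0.011 2.905]
```

View pics/s5.png

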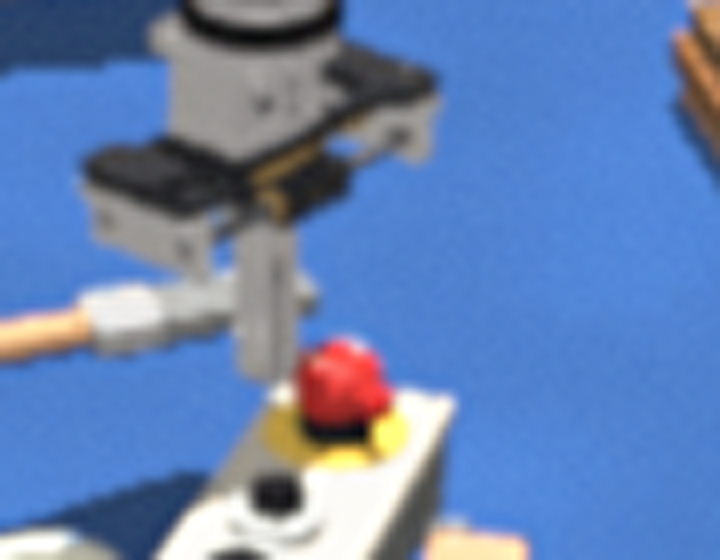

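```bash
python3 -c "
from h import *
show()
R_=R.from_quat(state()['orientation']);p=state()['position']
for o in [(0,0,.014),(.008,.0125,.014),(-.008,.0125,.014),(.008,-.0125,.014),(-.008,-.0125,.014)]: print((proj('side',p+R_.apply(o))[0]-[280,120]+.5)*8-.5)
print('dome top press 0,7,9.5',[((proj('side',st([0,.068,z]))[0]-[280,120]+.5)*8-.5).round(0) for z in (.113,.106,.1035)])
for th in (0,.25,.4,.5):
  for sg in (1,-1):
    print(th,sg,[((proj('side',st([sg*.035*np.cos(th),.068-sg*.035*np.sin(th),z]))[0]-[280,120]+.5)*8-.5).round(0) for z in (.088,.095)])
"
```

```text
t 5.98 stn xyz mm [-34.2  62.9 100.3] F [-2.12 -3.46  6.21] T [-0.42  0.31 -0.08] w 0.0006
[262.08109219 385.41821732]
[266.67144021 370.10152924]
[291.98666017 380.7739747 ]
[232.04639542 390.08261231]
[257.4258048  400.95165346]
dome top press 0,7,9.5 [array([334., 342.]), array([334., 355.]), array([334., 359.])]
0 1 [array([405., 399.]), array([405., 386.])]
0 -1 [array([264., 377.]), array([264., 364.])]
0.25 1 [array([397., 408.]), array([397., 395.])]
0.25 -1 [array([272., 369.]), array([272., 356.])]
0.4 1 [array([391., 412.]), array([391., 399.])]
0.4 -1 [array([278., 364.]), array([278., 352.])]
0.5 1 [array([386., 415.]), array([386., 402.])]
0.5 -1 [array([283., 362.]), array([283., 349.])]
```

>>> send_rows --series "0.04 0.05 0 0 0 0.5; 0.08 0.1 0 0 0 1; 0.11 0.18 0 0 0 1.5; 0.14 0.25 0 0 0 2; 0.14 0.25 0 0 0 2"

```text
time: 6.4
position: [0.5593, 0.2746, 0.1007]
orientation: [0.527, 0.85, 0.0, 0.001]
wrist_force: [-1.8, -2.7, 6.9]
grip_width: 0.0004
```

```bash
python3 -c "
from h import *
show()
s=camera('side')
cv2.imwrite('pics/s6.png',cv2.resize(s[120:190,280:370,::-1],None,fx=8,fy=8,interpolation=2))
for th in [.4,.5,.6,.65,.7]:
  c,s=np.cos(th),np.sin(th); x,y=-.0295,-.0205
  print(th,rel(st([c*x+s*y,.068-s*x+c*y,.098]),th))"
```

```text
t 6.4 stn xyz mm [-34.6  69.7 100.7] F [-1.76 -2.72  6.89] T [-0.69  0.31  0.  ] w 0.0004
0.4 [-0.189 -0.307  0.107  0.018  0.02  -1.961]
0.5 [-0.09  -0.203  0.108  0.019  0.019 -1.006]
0.6 [-0.001 -0.09   0.108  0.02   0.018 -0.051]
0.65 [ 0.038 -0.03   0.108  0.021  0.018  0.426]
0.7 [0.075 0.032 0.108 0.021 0.017 0.904]
```

View pics/s6.png

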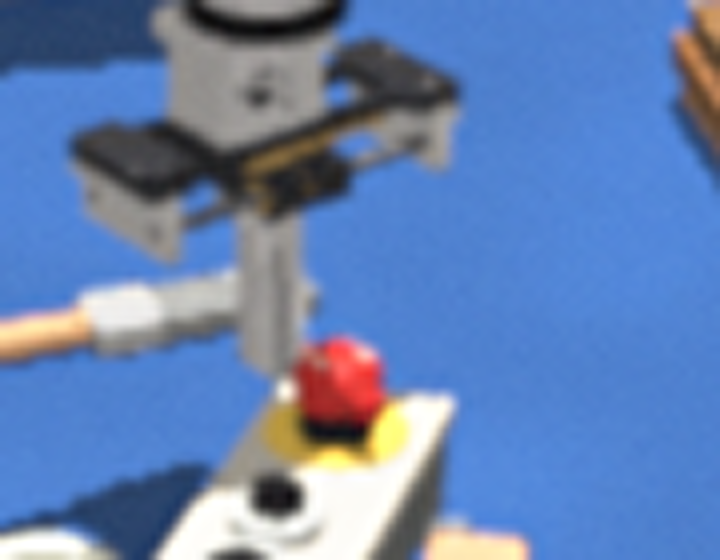

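>>> send_rows --series "0 -0.2 0 0 0 0; 0.1 -0.5 0 0 0 0; 0.3 -0.9 0 0 0 0; 0.4 -1.2 0 0 0 0; 0.4 -1.2 0 0 0 0; 0.4 -1.2 0 0 0 0"

```text
time: 6.95
position: [0.5267, 0.2711, 0.0986]
orientation: [0.527, 0.85, 0.0, 0.0]
wrist_force: [-0.7, -0.9, -0.2]
grip_width: 0.0008
```

```bash
python3 -c "
from h import *
show()
s=camera('side')
cv2.imwrite('pics/s7.png',cv2.resize(s[120:190,280:370,::-1],None,fx=8,fy=8,interpolation=2))
"
```

```text
t 6.95 stn xyz mm [-61.5  50.8  98.6] F [-0.7  -0.91 -0.2 ] T [-0.06 -0.    0.01] w 0.0008
```

View pics/s7.png

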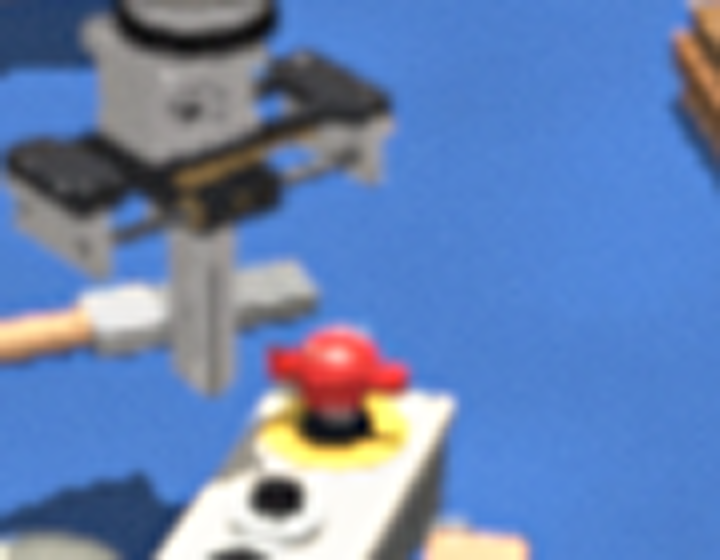

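>>> send_rows --series "0 0 -0.6 0 0 0; 0 0 -1.2 0 0 0; 0 0 -1.6 0 0 0; 0 0 -1.6 0 0 0; 0 0 -1.6 0 0 0"

```text
time: 7.42
position: [0.5277, 0.2711, 0.1394]
orientation: [0.527, 0.85, 0.001, 0.001]
wrist_force: [0.1, -0.2, -0.1]
grip_width: 0.0003
```

```bash
python3 -c "
from h import *
show();print(rel(st([0,-.022,.115]),0),rel(st([0,-.022,.115]),.62))"
```

```text
t 7.42 stn xyz mm [-60.6  51.3 139.4] F [ 0.06 -0.18 -0.09] T [-0.06  0.04 -0.  ] w 0.0003
[-3.661 -1.032  0.975  0.017  0.006 -5.785] [-3.661e+00 -1.032e+00  9.750e-01  1.800e-02  1.000e-03  1.350e-01]
```

>>> send_rows --series "-0.6 -0.2 0 0 0 -1; -1.2 -0.35 0 0 0 -2; -1.8 -0.5 0 0 0 -3; -2.4 -0.7 0 0 0 -4; -3 -0.85 0 0 0 -5; -3.66 -1.03 0 0 0 -5.8; -3.66 -1.03 0.4 0 0 -5.8; -3.66 -1.03 0.8 0 0 -5.8; -3.66 -1.03 0.8 0 0 -5.8; -3.66 -1.03 0.8 0 0 -5.8"

```text
time: 8.25
position: [0.5433, 0.178, 0.1165]
orientation: [0.249, 0.969, -0.001, -0.002]
wrist_force: [-0.1, -0.4, 0.8]
grip_width: 0.0005
```

```bash
python3 -c "
from h import *
show();print(rel(st([0,-.022,.1]),0))
s=camera('side')
cv2.imwrite('pics/s8.png',cv2.resize(s[130:200,270:360,::-1],None,fx=8,fy=8,interpolation=2))
"
```

```text
t 8.25 stn xyz mm [ -2.  -22.7 116.5] F [-0.15 -0.42  0.84] T [ 0.02 -0.02 -0.02] w 0.0005
[-0.082  0.028  0.662 -0.021 -0.032  0.012]
```

View pics/s8.png

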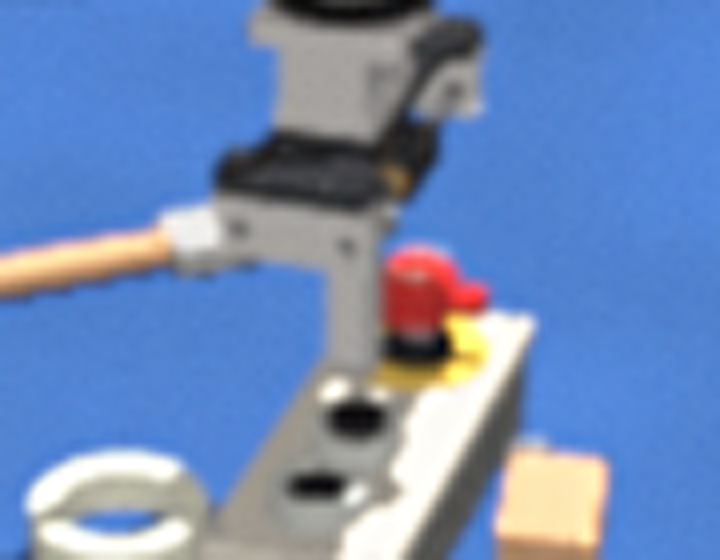

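>>> send_rows --series "-0.08 0.03 0.3 0 0 0; -0.08 0.03 0.6 0 0 0; -0.08 0.03 0.7 0 0 0; -0.08 0.03 0.8 0 0 0; -0.08 0.03 0.9 0 0 0; -0.08 0.03 1 0 0 0; -0.08 0.03 1.05 0 0 0; -0.08 0.03 1.05 0 0 0"

```text
time: 8.97
position: [0.5463, 0.1773, 0.0928]
orientation: [0.249, 0.969, 0.0, -0.0]
wrist_force: [-3.6, 0.3, 4.5]
grip_width: 0.0008
```

```bash
python3 -c "
from h import *
show()"
```

```text
t 8.97 stn xyz mm [  1.  -21.9  92.8] F [-3.57  0.28  4.45] T [ 0.02  0.76 -0.  ] w 0.0008
```

>>> send_rows --series "0 0 0.08 0 0 0; 0 0 0.16 0 0 0; 0 0 0.2 0 0 0; 0 0 0.2 0 0 0; 0 0 0.2 0 0 0"

```text
time: 9.38
position: [0.5468, 0.1773, 0.092]
orientation: [0.249, 0.969, 0.0, 0.001]
wrist_force: [-8.8, -0.9, 18.3]
grip_width: 0.0005
```

```bash
python3 -c "
from h import *
show()"
```

```text
t 9.38 stn xyz mm [  1.4 -21.6  92. ] F [-8.82 -0.87 18.31] T [-0.23  1.85  0.04] w 0.0005
```

Fully down at its stop (18 N). Release, retreat clear of the box.

>>> send_rows --series "0 0 -0.4 0 0 0; 0 0 -0.9 0 0 0; 0 0 -1.5 0 0 0; 0 0 -2.2 0 0 0; 0 0 -3 0 0 0; 0 0 -4 0 0 0; 0.5 0 -4.5 0 0 0; 2 0 -4.5 0 0 0; 3.5 0 -4.5 0 0 0; 5 0 -4.5 0 0 0"

```text
time: 10.22
position: [0.436, 0.2379, 0.2]
orientation: [0.249, 0.968, 0.0, 0.0]
wrist_force: [-0.4, 0.8, 0.0]
grip_width: 0.0004
```

>>> send_rows --series "1.5 0 0 0 0 0; 3 0 0 0 0 0; 4 0 0 0 0 0; 4 0 0 0 0 0; 4 0 0 0 0 0; 4 0 0 0 0 0"

```text
time: 10.72
position: [0.3499, 0.2854, 0.2]
orientation: [0.249, 0.969, 0.0, 0.001]
wrist_force: [0.5, -0.2, -0.9]
grip_width: 0.0005
```

```bash
python3 -c "
from h import *
show()
s=camera('side');t=camera('top')
cv2.imwrite('pics/s9f.png',s[:,:,::-1]);cv2.imwrite('pics/t9f.png',t[:,:,::-1])
cv2.imwrite('pics/s9.png',cv2.resize(s[150:220,260:360,::-1],None,fx=8,fy=8,interpolation=2))
cv2.imwrite('pics/t9.png',cv2.resize(t[150:235,205:310,::-1],None,fx=7,fy=7,interpolation=2))
"
```

```text
t 10.72 stn xyz mm [-223.2  -22.   200. ] F [ 0.53 -0.16 -0.87] T [-0.06 -0.02 -0.05] w 0.0005
```

View pics/s9.png

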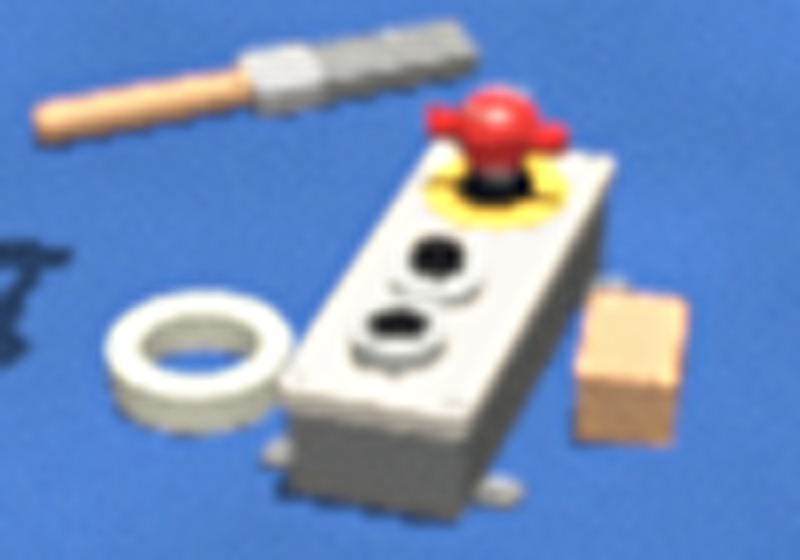

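View pics/t9f.png

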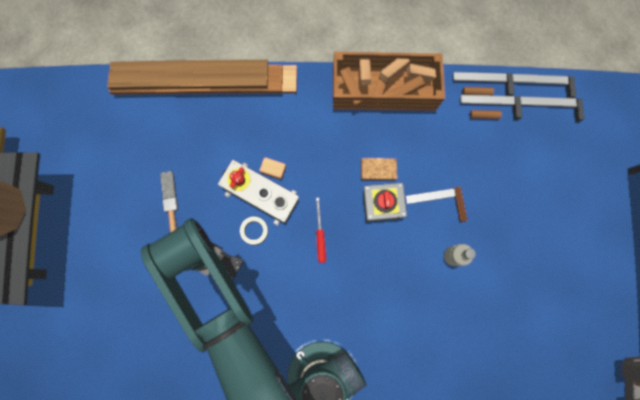

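The final pictures match the starting ones: the mushroom is out with its dome top at crop (497,90) and its wings at rest. The reset disc is up at (437,257), and the loose things have not moved.

```bash
python3 -c "
from plant import *
print(finish_job())"
```

```text
the job is handed in; nothing more can be done
None
```

The stop test and the re-arm went through in the order asked, and I handed the job in at about 10.7 s. `finish_job` gave no verdict.

- **Stop pressed:** I pressed the mushroom straight in with the closed fingertips to its end stop. The reading was 23 N, slightly over the 12 to 20 N you gave. It stayed in by itself when I backed off, and the side picture showed the head lower.
- **Stop released:** I pushed the near wing round clockwise to about 0.6 rad with the shut fingers, without gripping. I measured a side force of about 3 N. Once I backed off, the picture showed the head popped out and the wings back at rest.
- **Reset:** I pressed the middle button fully down, about 6 mm, to 18 N at its stop. I then let it come back up.
- **Last check:** The side close-up shows the stop out and the reset up, with the start button, tape, offcut and brush unchanged. In the top picture the isolator and other loose things look unmoved. The arm is clear of everything, with wrist force near zero.

During the wing push there was an unexpected upward force on the finger of about 6 to 7 N. I think friction was holding the head down until I moved away, because it was fully out only after the finger came off. I judged the final states from the pictures; the button positions can't be read directly.

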